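# Fetch the clipped gusset from the hook rail and stand it in the tacking jig

## Task

Take the gusset plate with the two clipped lower corners off its peg on the hook rail: raise it to clear the upturned tip and slide it off without forcing the peg. Then stand it upright in the slot of the tacking jig, lowering it all the way to the slot's floor before you let go; leave the other two plates hanging.

Things in the scene. Friction and masses are not known exactly. Their poses are not given: they have to be found in the camera images.
- gusset_clipped: The gusset to fetch: steel plate 6 x 50 x 136 mm (x, y, z), 0.2 kg, hung upright on one of the three pegs (which one varies), two lower corners clipped at 45 degrees by 15 mm. Origin: middle of the lower edge, z up the plate, x through its thickness (along the peg). Hanging slot 16 mm wide, from 62 to 96 mm above the lower edge; the solid top 40 mm is the place to grip, across the 6 mm.
- gusset_square: Another gusset of the same size, slot and origin, on another peg, its lower corners left square. Leave it hanging.
- gusset_round: Another gusset of the same size, slot and origin, on another peg, its lower end a half circle of 25 mm radius. Leave it hanging.
- rail: Dark steel hook rail, fixed: a level bar on two posts, 320 mm wide, with three pegs towards the robot. Origin on the table under the middle of the bar; y along the bar, z up, pegs point to -x at y = +95, 0, -95 mm. Bar and straight part of the pegs have their top at 150 mm. A plate hangs by the top of its slot at x = -30 to -50 mm; only the plates rise above bar and tips.
- peg_tip (a point): Highest point of the upturned tip of the middle peg (the others are alike), axes as the rail's. Pegs are 7 mm round wire, straight to x = -70 mm, then turned up 45 degrees; they end at x = -86 mm, 12 mm higher than the straight part's top. The slot passes the tip with the plate raised 13 to 26 mm from where it hangs (19 is best). Keep fingertips 13 mm or more above the straight peg's top.
- jig_slot (a point): Middle of the floor of the tacking jig's slot, 10 mm above the table; z up. The jig is a fixed steel block, base 130 x 110 mm. Slot 58 mm long along y, 9 mm wide along x; walls 32 mm high, then sloping lips on the long sides widen the mouth to about 25 mm at 43 mm above the floor. The plate goes in lower edge first, width along y, either way round; it may lean a little.

How it is judged:
On the way, in this order (a step that is already met when the one before it is completed fails the run):
1. the clipped gusset is off its peg, beyond the tip, held by the fingers (x of gusset_clipped in the frame of rail below -0.09 m and height (world z) of gusset_clipped above 0.04 m and contact force between the fingers and gusset_clipped above 0.5 N), for 0.1 s.
2. still held, it has been lowered into the jig's slot to within 6 mm of the floor (x of gusset_clipped in the frame of jig_slot between -0.004 and 0.004 m and y of gusset_clipped in the frame of jig_slot between -0.007 and 0.007 m and z of gusset_clipped in the frame of jig_slot below 0.006 m and contact force between the fingers and gusset_clipped above 0.5 N), for 0.1 s.
At the end, for the whole second after the job is handed in: The clipped gusset stands in the jig's slot: lower edge within 3 mm of the slot's floor, its middle within 4 mm across and 7 mm along the slot, upright within 0.15 rad, square to the slot within 0.2 rad, at rest and released; the other two plates hang within 30 mm of where they were (x of gusset_clipped in the frame of jig_slot between -0.004 and 0.004 m and y of gusset_clipped in the frame of jig_slot between -0.007 and 0.007 m and z of gusset_clipped in the frame of jig_slot below 0.003 m and angle between gusset_clipped's own z axis and vertical below 0.15 rad and angle between the x axis of gusset_clipped and the x axis of jig_slot, either way round below 0.2 rad and linear speed of gusset_clipped below 0.02 m/s and distance of each of gusset_square, gusset_round from where it was at the start of the episode below 0.03 m); the robot touches nothing.
It fails at once if the gusset is dragged or forced against the rail with more than 20 N (contact force between gusset_clipped and rail above 20 N).
It fails at once if one of the other two plates is moved more than 30 mm from its place (distance of any of gusset_square, gusset_round from where it was at the start of the episode above 0.03 m).
It also fails if it takes over 51 s, if anything falls off the work surface, if the arm or the gripper's body presses on something with over 40 N, if the wrist force passes 120 N, or if a joint passes its speed limit or range.

## Robot

A 6-joint arm with a two-finger parallel gripper is mounted at the origin on a cart in front of the work surface, level with it; the furniture and walls round the work are solid. World frame = base frame: x ahead of the robot, y to its left, z up, the work surface at z = 0. Lengths are in m, angles in rad, forces in N, time in s.
With the tool pointing down it reaches from about 0.4 to 0.825 m from the base axis. Payload 7 kg.
Tool frame: the origin (TCP) lies at the very end of the fingers, on their centre line; the grasp point (between the pads) lies 19 mm behind it; x points along the fingers, y is the direction in which the jaws open and shut, and the axes are right-handed (so a half turn about x gives the same grasp; the last joint's range is limited). The gripper opens to 88 mm and grips with 3 to 60 N. Pads are 19 mm wide; open, the fingers measure 130 mm over their backs; the gripper's body (78 mm by 193 mm) begins 47 mm behind the grasp point.
Start: joints at [-0.909, 0.359, 0.012, 0, -1.224, -0.288], TCP at [0.246, -0.628, 0.188] pointing down, gripper open.
Joint ranges: [-3.07, 3.07], [-1.43, 2.12], [-1.02, 1.25], [-3.03, 1.67], [-3.05, -0], [-3.03, 3.03]. Speed limits (rad/s): [2.39, 2.39, 3.01, 3.14, 3.14, 3.14].

## Interface

Orientations are given as [roll, pitch, yaw] about the fixed x, y, z axes, in that order (R = Rz(yaw) Ry(pitch) Rx(roll)).
In Python, from station import arm gives the robot as it stands.
- The arm moves only by the shell command python3 -m inch 'ROWS' [OPENING] [FORCE]. ROWS is text: rows parted by semicolons, each of 6 numbers parted by spaces: the shift along the world's x, y, z in units of 30 mm (1.0 is 30 mm), then the turn, a rotation vector about the world's x, y, z in units of 5 degrees (1.0 is 5 degrees). In form: dx dy dz wx wy wz; .... A call has 1 to 12 rows; each row shifts and turns the commanded pose from where the row before left it; what a row does not reach is not made up. A row lasts 1/8 s, in which the tool goes at most 62.5 mm and 10.7 degrees, less where a joint would pass 70% of its speed; a pose out of reach is approached as far as the arm can. A call is refused whole if a number of a shift passes 1 or a number of a turn 1, either way. A call with a gripper value outside its range is refused whole. OPENING is the opening, from 0 (shut) to 1 (fully open), set as the call begins (- or left out, the last holds). The fingers move at their own pace and stop on an object; FORCE is the grip in N (left out, the last holds). Time passes only in rows, so rows that do not move let the fingers close. It gives the time, the measured TCP pose, the force and the opening at its end, in the units of the state.
- arm.get_state(): the state, without advancing time (a new reading comes with each control period).
- arm.grab_frame(name): name is "side" or "top"; returns a dict with "frame" (400x640x3 uint8, red, green, blue), "range_z" (400x640 float32, m along the optical axis (not along the pixel's ray), 0 where there is no reading), "mtx" (3x3 intrinsics, pixels), "pose" (4x4, takes a point from camera to world coordinates). Camera axes: x right, y up, looking along -z (the intrinsics and any distortion apply to the point x, -y, -z); pixel columns grow to the right and rows downward; lengths in m; the calibration is good to about 2 mm. A picture is of the moment at which its call begins.
- arm.job_done(): hands the job in, once; it reports no verdict.
Trained networks look in a picture, given as the dict that the camera call returned (one of the last four; its "shot" number tells which), for a name from the list of things; names that differ only in an ending like _2 or _b are one class to them, and where a whole thing is asked for, a point or a joint stands for the part that bears it (a point fixed in the world has none). Each returns a list of dicts, best first, with "confidence" (0 to 1); they miss things now and then, are a little off and sometimes report something else, mostly with a low value. They report only what shows in the picture. A call takes as long as a camera call.
- arm.search_frame(picture, target): "extent" ([centre column, centre row, width, height] as shares, 0 to 1, of the picture: columns of its width, rows of its height, round what is visible of it).
- arm.masks_of(picture, target): "mask" (400x640 bool, what is visible of it) and "extent" ([centre column, centre row, width, height] as shares, 0 to 1, of the picture: columns of its width, rows of its height, round what is visible of it).
- arm.place_of(picture, target): "position" ([column, row] as shares, 0 to 1, of the picture: columns of its width, rows of its height: a listed point, or the origin of a listed thing).
The state is a dict: "t": time; "q": joint angles; "qd": joint speeds; "joint_efforts": joint torques, N m; "eef_pos": TCP position; "ee_rot": TCP orientation; "force": force on the tool from outside, world axes, zero at the start; "moment": the same for the moment, N m; "width": finger opening in m.
Only numpy, scipy, OpenCV 4.12 (cv2) and the standard library are available. Lean on these libraries where they do the work, as an engineer would, in place of code of your own. Each camera call takes 0.05 s, during which the arm holds its last target. There are 200 camera calls.

## Working session

There is one attempt and no reset: what is moved stays moved. The work goes in short steps, Python scripts to look and compute and a shell command to move; the robot and the scene stay as the last step left them, time stands still between calls to the robot, and variables do not carry over. Pictures are saved under pics/ and viewed, about 8 in all and at most 12, crops included, and the job is handed in when it is done.

```bash
mkdir -p pics
cat > h.py <<'E'
import numpy as np, cv2
from station import arm
def grab(n,tag=None):
    f=arm.grab_frame(n)
    if tag: cv2.imwrite(f'pics/{tag}.png',f['frame'][:,:,::-1])
    return f
def cloud(f):
    v,u=np.mgrid[0:400,0:640]; z=f['range_z'].astype(float); K=f['mtx']
    p=np.stack([(u-K[0,2])/K[0,0]*z,-(v-K[1,2])/K[1,1]*z,-z],-1)
    return p@f['pose'][:3,:3].T+f['pose'][:3,3], z>0
def ray(f,pos):
    K=f['mtx']; u=pos[0]*640;v=pos[1]*400
    d=f['pose'][:3,:3]@np.array([(u-K[0,2])/K[0,0],-(v-K[1,2])/K[1,1],-1]); return f['pose'][:3,3],d
def at_z(f,pos,z):
    c,d=ray(f,pos); return c+d*(z-c[2])/d[2]
def tri(rs):
    A=0;b=0
    for c,d in rs:
        d=d/np.linalg.norm(d);P=np.eye(3)-np.outer(d,d);A=A+P;b=b+P@c
    return np.linalg.solve(A,b)
E
python3 - <<'E'
from h import *
np.set_printoptions(precision=4,suppress=True)
F={n:grab(n,n+'0') for n in('side','top')}
print({n:(f['pose'].round(3).tolist(),f['mtx'].tolist(),[k for k in f]) for n,f in F.items()})
for t in ['gusset_clipped','gusset_square','gusset_round','rail','peg_tip','jig_slot']:
    R={}
    for n,f in F.items():
        P,ok=cloud(f)
        r=arm.place_of(f,t)
        print(t,n,[(np.round(np.array(x['position'])*[640,400],1),round(x['confidence'],2)) for x in r[:3]])
        if r:R[n]=ray(f,r[0]['position'])
        if t!='peg_tip' and t!='jig_slot':
            for x in arm.masks_of(f,t)[:2]:
                m=x['mask']&ok; q=P[m]
                if len(q): print('  mask',round(x['confidence'],2),m.sum(),np.median(q,0),np.percentile(q,2,axis=0),np.percentile(q,98,axis=0))
    if len(R)==2: print('  TRI',tri(R.values()))
print(arm.get_state())
E
```

```text
{'side': ([[-0.984, 0.122, -0.133, 0.427], [-0.18, -0.623, 0.762, 0.735], [0.01, 0.773, 0.634, 0.748], [0.0, 0.0, 0.0, 1.0]], [[434.9799451715248, 0.0, 318.55181259822285], [0.0, 434.9799451715248, 203.7917880145248], [0.0, 0.0, 1.0]], ['frame', 'range_z', 'mtx', 'pose', 'shot']), 'top': ([[0.015, 0.996, -0.089, 0.462], [-0.999, 0.017, 0.027, -0.016], [0.029, 0.089, 0.996, 1.161], [0.0, 0.0, 0.0, 1.0]], [[462.4161291876565, 0.0, 324.33088313795685], [0.0, 462.4161291876565, 198.74701887302018], [0.0, 0.0, 1.0]], ['frame', 'range_z', 'mtx', 'pose', 'shot'])}
gusset_clipped side [(array([306.3, 248.7]), 0.88)]
  mask 0.66 533 [0.5707 0.0665 0.139 ] [0.5646 0.025  0.039 ] [0.5792 0.0865 0.1912]
gusset_clipped top [(array([277. , 191.1]), 0.67)]
  mask 0.58 166 [0.5709 0.0587 0.1585] [0.5664 0.0379 0.0013] [0.5766 0.0837 0.1921]
  TRI [0.574  0.0668 0.0587]
gusset_square side [(array([318.2, 218.7]), 0.73)]
  mask 0.87 451 [ 0.5631 -0.0262  0.1379] [ 0.5565 -0.0574  0.0625] [ 0.5704 -0.008   0.1914]
gusset_square top [(array([314.9, 194.8]), 0.65)]
  mask 0.46 176 [ 0.564  -0.0314  0.161
[... 623 characters left out ...]
879 0.2095 0.1537]
peg_tip side [(array([321.2, 216.9]), 0.92)]
peg_tip top [(array([271.9, 205.9]), 0.67)]
  TRI [0.536  0.0699 0.1605]
jig_slot side [(array([372.7, 176.1]), 0.9)]
jig_slot top [(array([417.9, 242.5]), 0.89)]
  TRI [ 0.4551 -0.2783  0.0299]
{'t': 1.1, 'q': array([-0.9089,  0.3586,  0.0119, -0.    , -1.2241, -0.2881]), 'qd': array([-0.0004,  0.0014, -0.0001,  0.0019,  0.0003, -0.0013]), 'joint_efforts': array([  0.0001, -58.2399,  29.33  ,   7.0021,   0.0124,  -0.    ]), 'eef_pos': array([ 0.2464, -0.6284,  0.188 ]), 'ee_rot': array([1.0725, 1.5708, 1.4462]), 'force': array([1.3243, 0.2588, 0.3996]), 'moment': array([-0.0275,  0.0101,  0.0338]), 'width': 0.08765070696076348}
```

Run:
```python
from h import *
np.set_printoptions(precision=4,suppress=True)
a=cv2.imread('pics/side0.png')[130:300,200:440];b=cv2.imread('pics/top0.png')[130:300,200:460]
cv2.imwrite('pics/c1.png',np.vstack([cv2.resize(a,(424,300),interpolation=2),cv2.resize(b,(424,277),interpolation=2)]) )
f=grab('top');P,ok=cloud(f); s=grab('side');Ps,oks=cloud(s)
# plate tops
for n,(x,y) in dict(c=(.571,.06),s=(.564,-.031),r=(.598,.152)).items():
    for nm,p,o in(('top',P,ok),('side',Ps,oks)):
        q=p[o&(abs(p[...,0]-x)<.02)&(abs(p[...,1]-y)<.032)&(p[...,2]>.166)]
        if len(q)<5: print(n,nm,len(q)); continue
        (cx,cy),wh,ang=cv2.minAreaRect((q[:,:2]*1000).astype(np.float32)); vx=np.linalg.svd(q[:,:2]-q[:,:2].mean(0))[2][0]
        print(n,nm,len(q),'ctr',cx,cy,wh,'dir deg',np.degrees(np.arctan2(vx[1],vx[0]))%180,'ztop',np.percentile(q[:,2],95),'x,mean',q.mean(0))
# rail bar
q=P[ok&(abs(P[...,2]-.150)<.006)&(P[...,0]>.56)&(P[...,0]<.75)&(abs(P[...,1]-.06)<.2)]
print('bar',len(q),cv2.minAreaRect((q[:,:2]*1000).astype(np.float32)))
# jig
for nm,p,o in(('top',P,ok),('side',Ps,oks)):
    q=p[o&(abs(p[...,0]-.455)<.1)&(abs(p[...,1]+.278)<.1)&(p[...,2]>.045)&(p[...,2]<.06)]
    print('jig',nm,len(q),cv2.minAreaRect((q[:,:2]*1000).astype(np.float32)),q.mean(0),np.percentile(q[:,2],[5,50,95]))
    q=p[o&(abs(p[...,0]-.455)<.12)&(abs(p[...,1]+.278)<.12)&(p[...,2]>.005)&(p[...,2]<.06)]
    print('  base',len(q),cv2.minAreaRect((q[:,:2]*1000).astype(np.float32)),q.mean(0))
for z in(.01,.05): print(at_z(f,np.array([417.9,242.5])/[640,400],z),at_z(s,np.array([372.7,176.1])/[640,400],z))
```

```text
c top 92 ctr 573.4086303710938 61.48973846435547 (48.65055847167969, 6.136011123657227) dir deg 78.89836638106767 ztop 0.19241741628862924 x,mean [0.5728 0.0616 0.1863]
c side 159 ctr 571.4446411132812 61.548545837402344 (50.9758186340332, 7.413959503173828) dir deg 77.77976568754441 ztop 0.19121282853698593 x,mean [0.5711 0.0657 0.1816]
s top 94 ctr 565.4633178710938 -32.64567184448242 (49.485389709472656, 6.245758056640625) dir deg 79.68901958389065 ztop 0.19173368778899302 x,mean [ 0.5648 -0.0325  0.1858]
s side 134 ctr 563.6817626953125 -33.935401916503906 (52.96663284301758, 7.599422931671143) dir deg 77.64983467372102 ztop 0.19195345848004358 x,mean [ 0.5629 -0.0298  0.1819]
r top 98 ctr 600.4994506835938 153.72023010253906 (50.060890197753906, 6.013105869293213) dir deg 79.90117169023605 ztop 0.19274579677212308 x,mean [0.5998 0.1531 0.1863]
r side 193 ctr 598.4024658203125 152.79043579101562 (52.40675735473633, 6.919040679931641) dir deg 78.19274113406813 ztop 0.19161479542631393 x,mean [0.5978 0.1562 0.1821]
bar 2269 ((639.4857788085938, 59.02827453613281), (159.17852783203125, 398.5391540527344), 0.5796729922294617)
jig top 165 ((459.2709655761719, -288.7447814941406), (40.788124084472656, 71.1519775390625), 28.06374740600586) [ 0.46   -0.2899  0.0496] [0.0456 0.0494 0.0538]
  base 2390 ((455.012939453125, -281.65692138671875), (224.5612335205078, 246.99420166015625), 87.50245666503906) [ 0.4631 -0.2898  0.0193]
jig side 83 ((459.0664367675781, -283.1553039550781), (40.43986892700195, 64.99669647216797), 29.983549118041992) [ 0.4536 -0.2885  0.0509] [0.0456 0.0519 0.0556]
  base 1370 ((440.4678955078125, -318.3682861328125), (190.5059356689453, 231.73516845703125), 25.4859619140625) [ 0.4701 -0.2897  0.0238]
[ 0.46   -0.2827  0.01  ] [ 0.4507 -0.3065  0.01  ]
[ 0.4601 -0.2735  0.05  ] [ 0.4495 -0.2501  0.05  ]
```

View pics/c1.png

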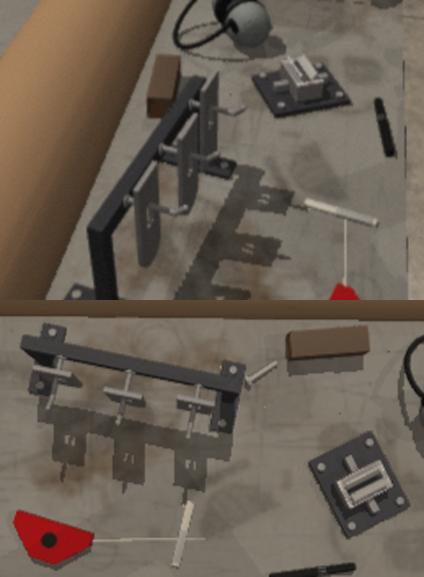

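View pics/top0.png

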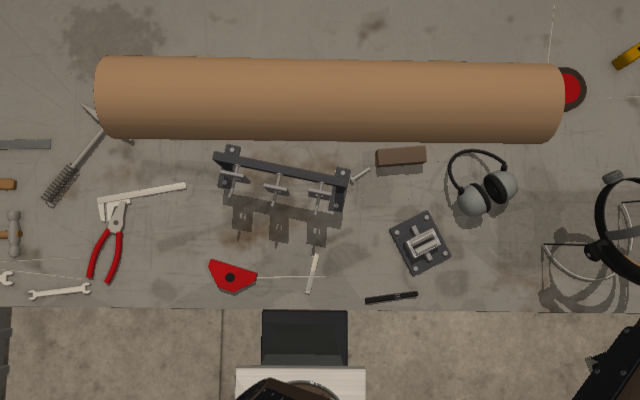

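Run:
```python
import cv2,numpy as np
s=cv2.imread('pics/side0.png');t=cv2.imread('pics/top0.png')
a=cv2.resize(s[165:285,265:345],(400,600),interpolation=2)
b=cv2.resize(t[205:280,385:455],(400,428),interpolation=2)
c=cv2.resize(t[195:245,225:335],(400,172),interpolation=2)
cv2.imwrite('pics/c2.png',np.hstack([a,np.vstack([b,c])]))
```

```text
(no output)
```

View pics/c2.png

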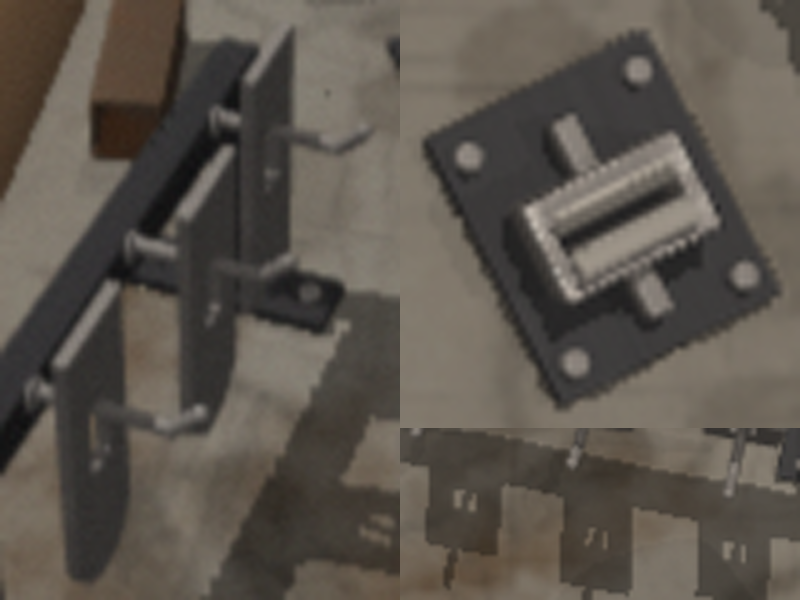

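```bash
python3 - <<'E'
from h import *
np.set_printoptions(precision=4,suppress=True)
f=grab('top')
def w(pts,z):
    q=np.array([at_z(f,((385+(x-400)/5.714)/640,(205+y/5.714)/400),z)[:2] for x,y in pts]);return q
for pts,z in(([(425,142),(645,32),(778,292),(560,405)],.008),([(522,210),(675,135),(718,222),(572,303)],.053)):
    q=w(pts,z);print(q,q.mean(0))
    print([(np.linalg.norm(q[i]-q[i-1]).round(4),np.degrees(np.arctan2(*(q[i]-q[i-1])[::-1])).round(1)) for i in range(4)])
E
python3 -m inch '0 0 1 0 0 1; 0 0 1 0 0 1; 0 0 1 0 0 1; .45 1 0 0 0 1; .45 1 0 0 0 1; .45 1 0 0 0 1; .45 1 0 0 0 1; .45 1 0 0 0 1; .45 1 0 0 0 1; .45 1 0 0 0 1; .45 1 0 0 0 1; .45 1 0 0 0 .6' 0.7 20
```

```text
[[ 0.4904 -0.2115]
 [ 0.5403 -0.3087]
 [ 0.4274 -0.3666]
 [ 0.3773 -0.2707]] [ 0.4589 -0.2894]
[(np.float64(0.1276), np.float64(27.6)), (np.float64(0.1092), np.float64(-62.9)), (np.float64(0.1269), np.float64(-152.8)), (np.float64(0.1082), np.float64(117.6))]
[[ 0.4615 -0.2449]
 [ 0.4939 -0.3098]
 [ 0.4577 -0.3278]
 [ 0.423  -0.2659]] [ 0.459  -0.2871]
[(np.float64(0.0438), np.float64(28.6)), (np.float64(0.0726), np.float64(-63.4)), (np.float64(0.0405), np.float64(-153.6)), (np.float64(0.0709), np.float64(119.3))]
t: 2.75
eef_pos: [0.3683, -0.3574, 0.2781]
ee_rot: [-1.776, 1.57, -0.388]
force: [0.2, -0.5, -0.3]
width: 0.0613
```

```bash
python3 -m inch '.49 1 0 0 0 0; .49 1 0 0 0 0; .49 1 0 0 0 0; .49 1 0 0 0 0; .49 1 0 0 0 0; .49 1 0 0 0 0; .49 1 0 0 0 0; .49 1 0 0 0 0; .49 1 0 0 0 0; .49 1 0 0 0 0; .49 1 0 0 0 0; .49 1 0 0 0 0'; python3 -m inch '.49 1 0 0 0 0; .47 .96 0 0 0 0; 0 0 -.9 0 0 0; 0 0 -.9 0 0 0; 0 0 0 0 0 0; 0 0 0 0 0 0'
python3 - <<'E'
from h import *
np.set_printoptions(precision=4,suppress=True)
f=grab('top','t1');s=grab('side','s1')
for n,g in(('top',f),('side',s)):
    P,ok=cloud(g)
    q=P[ok&(abs(P[...,0]-.572)<.014)&(abs(P[...,1]-.0615)<.032)&(P[...,2]>.166)&(P[...,2]<.2)]
    print(n,len(q),q.mean(0) if len(q) else 0)
    for r in arm.place_of(g,'gusset_clipped')[:1]: print(r)
cv2.imwrite('pics/c3.png',cv2.resize(s['frame'][90:290,200:460,::-1],(780,600),interpolation=2))
print(arm.get_state()['eef_pos'])
E
```

```text
t: 4.25
eef_pos: [0.5447, 0.0027, 0.2782]
ee_rot: [-1.091, 1.57, 0.295]
force: [-0.1, -0.6, 0.5]
width: 0.0611
t: 5.0
eef_pos: [0.5738, 0.0604, 0.2252]
ee_rot: [-1.382, 1.569, 0.004]
force: [0.3, 0.2, 0.9]
width: 0.0613
top 12 [0.569  0.0404 0.1854]
{'position': [0.4356, 0.4835], 'confidence': 0.61}
side 158 [0.5711 0.0656 0.1817]
{'position': [0.4759, 0.6108], 'confidence': 0.94}
[0.5737 0.0605 0.2252]
```

View pics/c3.png

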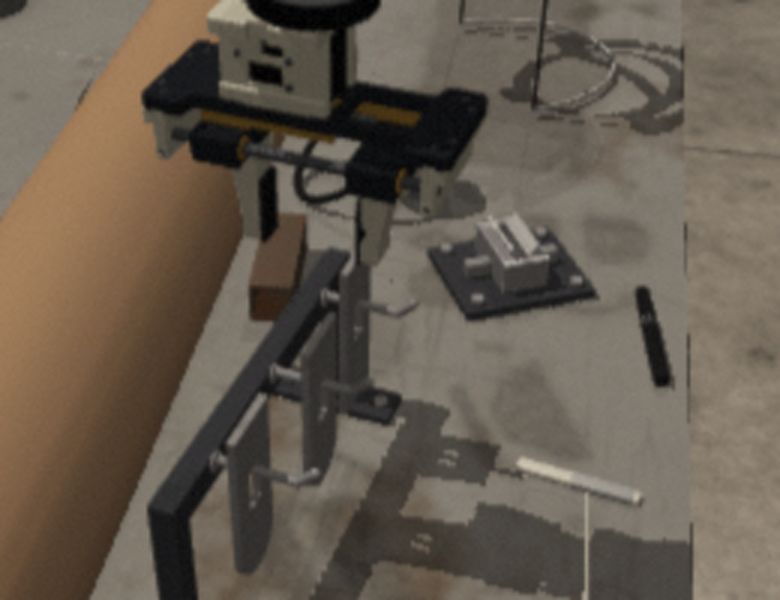

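```bash
python3 -m inch '0 .03 -.6 0 0 0; 0 0 -.6 0 0 0; 0 0 -.5 0 0 0; 0 0 -.3 0 0 0; 0 0 0 0 0 0; 0 0 0 0 0 0'; python3 -m inch '0 0 0 0 0 0; 0 0 0 0 0 0; 0 0 0 0 0 0; 0 0 0 0 0 0; 0 0 0 0 0 0; 0 0 0 0 0 0; 0 0 0 0 0 0; 0 0 0 0 0 0' 0 25
```

```text
t: 5.95
eef_pos: [0.5736, 0.0614, 0.1646]
ee_rot: [-1.223, 1.57, 0.164]
force: [-0.3, -0.1, 0.4]
width: 0.0612
t: 6.95
eef_pos: [0.5731, 0.0613, 0.1639]
ee_rot: [1.31, 1.571, 2.696]
force: [-0.1, 0.6, 0.1]
width: 0.0003
```

Run:
```python
from h import *
np.set_printoptions(precision=4,suppress=True)
s=grab('side','s2');t=grab('top','t2')
a=cv2.resize(s['frame'][120:280,220:380,::-1],(400,400),interpolation=2)
b=cv2.resize(t['frame'][130:230,200:340,::-1],(400,286),interpolation=2)
cv2.imwrite('pics/c4.png',np.hstack([a,np.vstack([b,np.zeros((114,400,3),np.uint8)])]))
print(arm.get_state())
```

```text
{'t': 7.05, 'q': array([ 0.4458,  0.2148, -0.2456,  0.    , -1.1104, -0.6305]), 'qd': array([ 0.002 ,  0.001 , -0.0013, -0.001 , -0.0011,  0.0008]), 'joint_efforts': array([  0.0004, -45.4676,  27.9088,   6.6699,  -0.0172,   0.    ]), 'eef_pos': array([0.5731, 0.0613, 0.164 ]), 'ee_rot': array([ 2.7717,  1.5708, -2.1254]), 'force': array([0.1188, 0.185 , 0.5556]), 'moment': array([ 0.0401,  0.008 , -0.0125]), 'width': 0.000322457770370816}
```

View pics/c4.png

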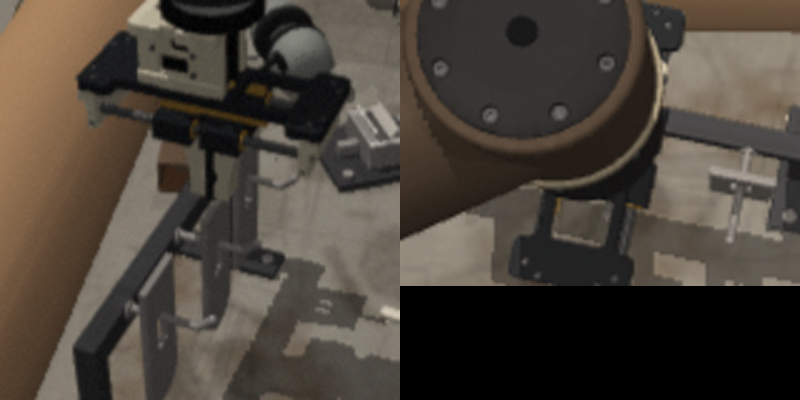

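Run:
```python
from h import *
np.set_printoptions(precision=4,suppress=True)
s=grab('side');P,ok=cloud(s)
cv2.imwrite('pics/c5.png',cv2.resize(s['frame'][170:260,270:350,::-1],(640,720)[:2],interpolation=2)[:600])
for v in range(180,222,3):
    print(v,[tuple((P[v,u]*1000).astype(int)) for u in range(294,319,3)])
```

```text
180 [(np.int64(592), np.int64(70), np.int64(246)), (np.int64(586), np.int64(71), np.int64(248)), (np.int64(580), np.int64(71), np.int64(249)), (np.int64(574), np.int64(70), np.int64(249)), (np.int64(561), np.int64(102), np.int64(274)), (np.int64(555), np.int64(105), np.int64(277)), (np.int64(549), np.int64(106), np.int64(278)), (np.int64(544), np.int64(103), np.int64(277)), (np.int64(562), np.int64(-24), np.int64(182))]
183 [(np.int64(656), np.int64(-187), np.int64(42)), (np.int64(587), np.int64(69), np.int64(239)), (np.int64(580), np.int64(70), np.int64(241)), (np.int64(574), np.int64(71), np.int64(242)), (np.int64(567), np.int64(74), np.int64(246)), (np.int64(561), np.int64(74), np.int64(247)), (np.int64(555), np.int64(76), np.int64(249)), (np.int64(552), np.int64(63), np.int64(240)), (np.int64(561), np.int64(-24), np.int64(175))]
186 [(np.int64(666), np.int64(-223), np.int64(3)), (np.int64(587), np.int64(69), np.int64(232)), (np.int64(580), np.int64(70), np.int64(234)), (np.int64(574), np.int64(72), np.int64(236)), (np.int64(567), np.int64(74), np.int64(239)), (np.int64(562), np.i
[... 4075 characters left out ...]
64(169)), (np.int64(573), np.int64(82), np.int64(167)), (np.int64(569), np.int64(69), np.int64(157)), (np.int64(565), np.int64(61), np.int64(150)), (np.int64(585), np.int64(-76), np.int64(30)), (np.int64(565), np.int64(-7), np.int64(92)), (np.int64(561), np.int64(-26), np.int64(76))]
219 [(np.int64(633), np.int64(-81), np.int64(7)), (np.int64(625), np.int64(-81), np.int64(8)), (np.int64(579), np.int64(83), np.int64(159)), (np.int64(572), np.int64(84), np.int64(161)), (np.int64(603), np.int64(-87), np.int64(7)), (np.int64(564), np.int64(65), np.int64(146)), (np.int64(557), np.int64(65), np.int64(147)), (np.int64(551), np.int64(67), np.int64(150)), (np.int64(544), np.int64(70), np.int64(154))]
```

View pics/c5.png

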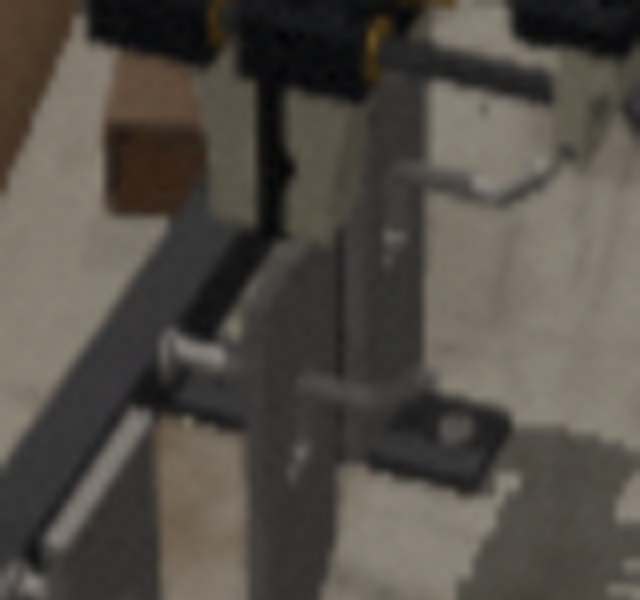

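```bash
cat > tip.py <<'E'
from h import *
s=grab('side','s');P,ok=cloud(s);e=arm.get_state()['eef_pos']
# vertical finger faces turned to the side camera: lowest z on the +y side of each finger
for x0,x1 in((-.055,-.022),(-.02,.02),(.022,.055)):
    q=P[ok&(P[...,0]>e[0]+x0)&(P[...,0]<e[0]+x1)&(abs(P[...,1]-e[1]-.008)<.012)&(P[...,2]>.14)]
    print(x0,len(q),np.percentile(q[:,2],[1,5,20,99]).round(4) if len(q) else '',np.median(q,0).round(3) if len(q) else '')
print(e,arm.get_state()['force'],arm.get_state()['width'])
E
python3 -m inch '0 0 0 0 0 0; 0 0 0 0 0 0; 0 0 0 0 0 0; 0 0 0 0 0 0; 0 0 0 0 0 0; 0 0 0 0 0 0' 0.7; python3 tip.py;python3 -m inch '0 0 -.3 0 0 0; 0 0 -.3 0 0 0; 0 0 0 0 0 0; 0 0 0 0 0 0'; python3 tip.py
```

```text
t: 7.85
eef_pos: [0.5732, 0.0613, 0.164]
ee_rot: [1.567, 1.571, 2.953]
force: [0.3, 0.1, -0.6]
width: 0.0546
-0.055 401 [0.1482 0.1574 0.2186 0.4367] [0.536 0.076 0.252]
-0.02 266 [0.1422 0.1473 0.1568 0.3527] [0.569 0.069 0.244]
0.022 845 [0.1449 0.1504 0.224  0.5331] [0.611 0.075 0.304]
[0.57315573 0.06134441 0.16397523] [-0.00932706  0.37756627  0.1636846 ] 0.05788797393507832
t: 8.4
eef_pos: [0.5732, 0.0613, 0.1459]
ee_rot: [2.61, 1.57, -2.287]
force: [0.0, 1.2, 0.4]
width: 0.0614
-0.055 331 [0.1489 0.1543 0.1974 0.4082] [0.536 0.076 0.231]
-0.02 256 [0.1439 0.148  0.1556 0.3334] [0.569 0.068 0.191]
0.022 801 [0.1462 0.1499 0.2048 0.5292] [0.613 0.075 0.287]
[0.573335   0.06133236 0.14609666] [0.03131713 0.08966723 0.21310157] 0.061149245155207844
```

Run:
```python
from h import *
s=grab('side');P,ok=cloud(s)
for x0,x1 in((.52,.553),(.592,.63)):
    q=P[ok&(P[...,0]>x0)&(P[...,0]<x1)&(abs(P[...,1]-.075)<.02)&(P[...,2]>.152)]
    print(x0,np.histogram(q[:,2],np.arange(.15,.27,.005)))
cv2.imwrite('pics/c6.png',cv2.resize(s['frame'][150:270,260:360,::-1],(500,600),interpolation=2))
```

```text
0.52 (array([ 7, 11,  4,  0,  0,  0,  0,  8, 22, 20, 20, 22, 17, 18, 22, 21, 15,
        0,  0,  0,  0,  0,  0,  3]), array([0.15 , 0.155, 0.16 , 0.165, 0.17 , 0.175, 0.18 , 0.185, 0.19 ,
       0.195, 0.2  , 0.205, 0.21 , 0.215, 0.22 , 0.225, 0.23 , 0.235,
       0.24 , 0.245, 0.25 , 0.255, 0.26 , 0.265, 0.27 ]))
0.592 (array([13,  0,  0,  0,  0,  0,  2, 10, 17, 19, 16, 25, 16, 20, 22, 24, 29,
       13, 11,  3,  5, 23, 37, 52]), array([0.15 , 0.155, 0.16 , 0.165, 0.17 , 0.175, 0.18 , 0.185, 0.19 ,
       0.195, 0.2  , 0.205, 0.21 , 0.215, 0.22 , 0.225, 0.23 , 0.235,
       0.24 , 0.245, 0.25 , 0.255, 0.26 , 0.265, 0.27 ]))
```

View pics/c6.png

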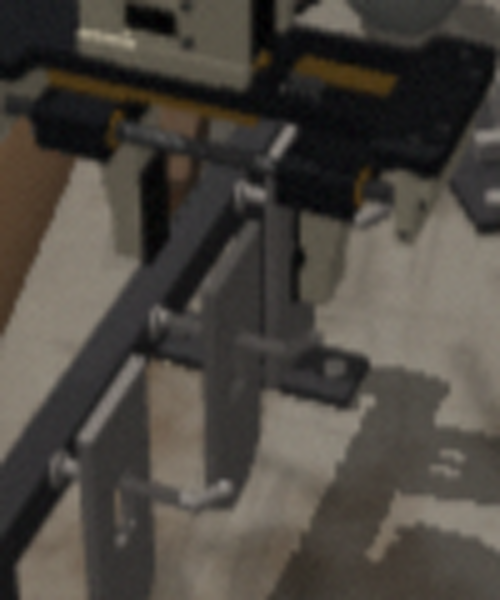

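```bash
python3 -m inch '0 0 -.25 0 0 0; 0 0 -.25 0 0 0; 0 0 -.15 0 0 0; 0 0 -.05 0 0 0; 0 0 0 0 0 0'
python3 - <<'E'
from h import *
s=grab('side');P,ok=cloud(s)
for x0,x1 in((.52,.553),(.592,.63)):
    q=P[ok&(P[...,0]>x0)&(P[...,0]<x1)&(abs(P[...,1]-.072)<.015)&(P[...,2]>.15)]
    print(x0,np.histogram(q[:,2],np.arange(.15,.2,.0025)),q[q[:,2]>.17].mean(0))
print(arm.get_state()['eef_pos'],arm.get_state()['force'])
E
```

```text
t: 9.12
eef_pos: [0.5732, 0.0613, 0.1249]
ee_rot: [2.732, 1.571, -2.165]
force: [-0.6, -1.3, -0.2]
width: 0.0615
0.52 (array([ 7,  5,  3,  1,  0,  1,  5,  4, 11, 13,  8, 11,  9, 10, 11,  8,  8,
        9, 11,  9]), array([0.15  , 0.1525, 0.155 , 0.1575, 0.16  , 0.1625, 0.165 , 0.1675,
       0.17  , 0.1725, 0.175 , 0.1775, 0.18  , 0.1825, 0.185 , 0.1875,
       0.19  , 0.1925, 0.195 , 0.1975, 0.2   ])) [0.53492238 0.07644438 0.29906066]
0.592 (array([69,  6,  0,  0,  0,  2,  4,  8,  7, 10,  7,  6, 11,  8, 11, 12,  8,
        6, 15,  7]), array([0.15  , 0.1525, 0.155 , 0.1575, 0.16  , 0.1625, 0.165 , 0.1675,
       0.17  , 0.1725, 0.175 , 0.1775, 0.18  , 0.1825, 0.185 , 0.1875,
       0.19  , 0.1925, 0.195 , 0.1975, 0.2   ])) [0.61101299 0.07600363 0.29813543]
[0.57324488 0.06133426 0.12505419] [ 0.08101706 -0.71298776  0.6006306 ]
```

```bash
python3 -m inch '0 0 0 0 0 0; 0 0 0 0 0 0; 0 0 0 0 0 0; 0 0 0 0 0 0; 0 0 0 0 0 0; 0 0 0 0 0 0; 0 0 0 0 0 0; 0 0 0 0 0 0' 0 25
```

```text
t: 10.18
eef_pos: [0.5732, 0.0613, 0.125]
ee_rot: [-1.581, 1.571, -0.195]
force: [0.2, 0.2, -1.3]
width: 0.0059
```

```bash
python3 -m inch '0 0 .2 0 0 0; 0 0 .2 0 0 0; 0 0 .2 0 0 0; 0 0 .04 0 0 0; 0 0 0 0 0 0; 0 0 0 0 0 0'
python3 - <<'E'
from h import *
s=grab('side','s5');P,ok=cloud(s)
q=P[ok&(abs(P[...,0]-.574)<.012)&(abs(P[...,1]-.085)<.006)&(P[...,2]>.05)&(P[...,2]<.23)]
print(np.percentile(q[:,2],[1,50,99]),arm.get_state()['force'])
cv2.imwrite('pics/c7.png',cv2.resize(s['frame'][150:270,260:360,::-1],(500,600),interpolation=2))
E
```

```text
t: 10.92
eef_pos: [0.573, 0.0613, 0.144]
ee_rot: [1.999, 1.57, -2.898]
force: [0.5, -0.2, -2.3]
width: 0.0057
[0.08809614 0.15455694 0.20988065] [ 0.76188802  0.01265197 -2.82668358]
```

View pics/c7.png

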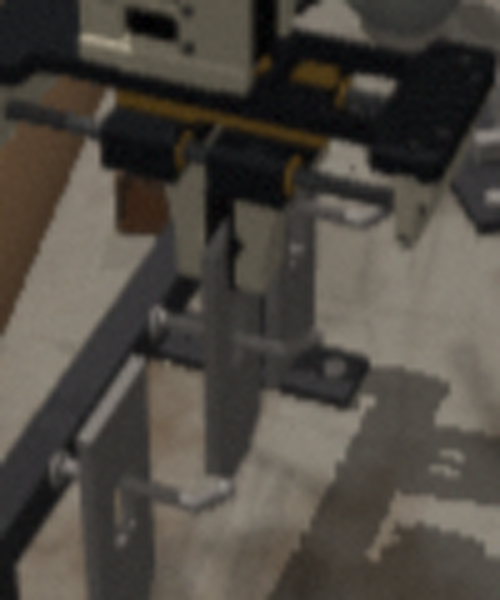

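The picture shows the middle plate between the fingers (pixel about 225,240 in the crop), raised by about 19 mm, so it's ready to slide off.

```bash
python3 -m inch '-.2 .037 0 0 0 0; -.2 .037 0 0 0 0; -.2 .037 0 0 0 0; -.2 .037 0 0 0 0; -.2 .037 0 0 0 0; -.2 .037 0 0 0 0; 0 0 0 0 0 0'; python3 -m inch '-.2 .037 0 0 0 0; -.2 .037 0 0 0 0; -.2 .037 0 0 0 0; -.2 .037 0 0 0 0; -.2 .037 0 0 0 0; -.2 .037 0 0 0 0; 0 0 0 0 0 0; 0 0 0 0 0 0'
```

```text
t: 11.85
eef_pos: [0.5368, 0.0681, 0.1443]
ee_rot: [-0.642, 1.571, 0.745]
force: [-0.3, 0.4, -1.5]
width: 0.006
t: 12.85
eef_pos: [0.5013, 0.0748, 0.1443]
ee_rot: [-1.129, 1.57, 0.257]
force: [0.1, -1.6, -2.1]
width: 0.0056
```

```bash
python3 -m inch '-.2 0 .8 0 0 0; -.2 0 .8 0 0 0; -.1 0 .8 0 0 0; -.1 0 .8 0 0 0; 0 -.6 .1 0 0 .4; 0 -.7 0 0 0 .6; 0 -.8 0 0 0 .6; 0 -.8 0 0 0 .6; 0 -.8 0 0 0 .6; 0 -.8 0 0 0 .6; 0 -.8 0 0 0 .6; 0 -.8 0 0 0 .6'; python3 -m inch '-.1 -.8 0 0 0 .6; -.1 -.8 0 0 0 .6; -.1 -.8 0 0 0 .6; -.1 -.8 0 0 0 .6; -.1 -.8 0 0 0 .6; -.1 -.8 0 0 0 .6; -.1 -.6 0 0 0 0; -.1 -.4 0 0 0 0; 0 -.2 0 0 0 0; 0 0 0 0 0 0; 0 0 0 0 0 0; 0 0 0 0 0 0'
```

```text
t: 14.35
eef_pos: [0.4832, -0.1092, 0.2431]
ee_rot: [1.543, 1.571, -2.951]
force: [-0.4, 0.0, -2.2]
width: 0.0059
t: 15.85
eef_pos: [0.4593, -0.2879, 0.2433]
ee_rot: [-2.01, 1.571, 0.093]
force: [-0.5, -0.3, -3.7]
width: 0.006
```

```bash
python3 -m inch '0 0 -.6 0 0 -.3; 0 0 -.6 0 0 -.3; 0 0 -.6 0 0 0; 0 0 -.6 0 0 0; 0 0 -.5 0 0 0; 0 0 -.4 0 0 0; 0 0 -.2 0 0 0; 0 0 0 0 0 0; 0 0 0 0 0 0'
python3 - <<'E'
from h import *
np.set_printoptions(precision=4,suppress=True)
s=grab('side','s6');t=grab('top','t6')
a=cv2.resize(s['frame'][110:210,325:425,::-1],(400,400),interpolation=2)
b=cv2.resize(t['frame'][200:290,370:460,::-1],(400,400),interpolation=2)
cv2.imwrite('pics/c8.png',np.hstack([a,b]))
for n,f in(('side',s),('top',t)):
    P,ok=cloud(f)
    for k in('gusset_clipped','jig_slot'):
        for r in arm.place_of(f,k)[:2]:
            pz=.064 if k[0]=='g' else .01
            print(n,k,np.array(r['position'])*[640,400],r['confidence'],at_z(f,r['position'],pz))
    for r in arm.masks_of(f,'gusset_clipped')[:1]:
        q=P[r['mask']&ok]; q=q[(q[:,2]>.05)&(q[:,2]<.175)&(abs(q[:,1]+.288)<.05)]
        print(n,len(q),q.mean(0),np.percentile(q,[2,98],axis=0)) if len(q) else 0
        np.save('q_'+n,q)
print(arm.get_state()['eef_pos'],arm.get_state()['ee_rot'])
E
```

```text
t: 16.98
eef_pos: [0.4596, -0.2885, 0.1387]
ee_rot: [-2.476, 1.57, -0.427]
force: [-1.0, 0.8, -2.1]
width: 0.0058
side gusset_clipped [370.368 163.12 ] 0.69 [ 0.4608 -0.2915  0.064 ]
side jig_slot [373.504 178.6  ] 0.91 [ 0.4474 -0.2946  0.01  ]
side 304 [ 0.4584 -0.2831  0.123 ] [[ 0.4454 -0.3085  0.0729]
 [ 0.4724 -0.2639  0.1715]]
[ 0.4592 -0.2884  0.1383] [-2.266   1.5706 -0.2167]
```

View pics/c8.png

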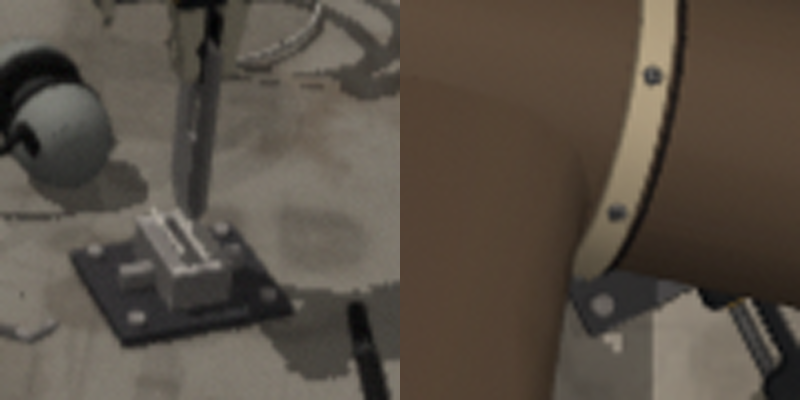

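Run:
```python
from h import *
np.set_printoptions(precision=4,suppress=True)
s=grab('side');P,ok=cloud(s)
a=np.radians(27.5);E=np.array([[np.cos(a),np.sin(a)],[-np.sin(a),np.cos(a)]]);c=np.array([.459,-.288])
L=(P[...,:2]-c)@E.T; z=P[...,2]
m=ok&(abs(L[...,0])<.035)&(abs(L[...,1])<.05)
q=np.c_[L,z][m&(z>.06)&(z<.16)&(abs(L[...,0])<.012)]
print('plate',len(q),np.percentile(q,[1,5,50,95,99],axis=0))
for z0,z1 in((.06,.08),(.08,.11),(.11,.14)):
    r=q[(q[:,2]>z0)&(q[:,2]<z1)]; f=r[r[:,1]<.015]; e=r[r[:,1]>.019]
    print(z0,len(f),'face u',np.median(f[:,0]) if len(f) else'', 'slope',np.polyfit(f[:,1],f[:,0],1) if len(f)>5 else'','end v',np.median(e[:,1]) if len(e) else'','vmin,max',r[:,1].min() if len(r) else'',r[:,1].max() if len(r) else '')
r=np.c_[L,z][m&(z>.048)&(z<.058)]
print('rim',len(r),np.percentile(r,[2,50,98],axis=0),cv2.minAreaRect((r[:,:2]*1000).astype(np.float32)))
b=np.c_[L,z][ok&(abs(L[...,0])<.09)&(abs(L[...,1])<.08)&(z>.006)&(z<.03)]
h=(abs(b[:,0])<.07)&(abs(b[:,1])<.06);print('base',np.percentile(b[h],[1,50,99],axis=0))
print(np.c_[L,z][172:190:3,373-6:373+7:2].reshape(-1,7,3)) if 0 else ''
# project expected features
K=s['mtx'];T=np.linalg.inv(s['pose'])
def pr(u,v,z):
    p=np.r_[c+np.array([u,v])@E,z,1];p=(T@p)[:3];return (K[0,2]+K[0,0]*p[0]/-p[2],K[1,2]-K[1,1]*p[1]/-p[2])
im=cv2.resize(s['frame'][130:210,330:420,::-1],(675,600),interpolation=2)
def poly(pts,col):
    cv2.polylines(im,[np.array([((x-330+.5)*7.5,(y-130+.5)*7.5) for x,y in(pr(*p) for p in pts)]).astype(int)],True,col,1)
poly([(u,v,.0) for u,v in((.065,.055),(-.065,.055),(-.065,-.055),(.065,-.055))],(0,255,0))
poly([(u,v,.053) for u,v in((.0125,.029),(-.0125,.029),(-.0125,-.029),(.0125,-.029))],(0,0,255))
poly([(u,v,.053) for u,v in((.02,.035),(-.02,.035),(-.02,-.035),(.02,-.035))],(0,255,255))
bz=arm.get_state()['eef_pos'][2]-.071
poly([(0,.025,bz+.08),(0,.025,bz+.015),(0,.01,bz),(0,-.01,bz),(0,-.025,bz+.015),(0,-.025,bz+.08)],(255,0,0))
cv2.imwrite('pics/c9.png',im)
```

```text
Traceback (most recent call last):
ValueError: all the input arrays must have same number of dimensions, but the array at index 0 has 3 dimension(s) and the array at index 1 has 2 dimension(s)
```

```bash
cat > chk.py <<'E'
from h import *
import sys
np.set_printoptions(precision=4,suppress=True)
s=grab('side');P,ok=cloud(s)
a=np.radians(27.5);E=np.array([[np.cos(a),np.sin(a)],[-np.sin(a),np.cos(a)]]);c=np.array([.459,-.288])
L=(P[...,:2]-c)@E.T; z=P[...,2]; A=np.dstack([L,z])
m=ok&(abs(L[...,0])<.035)&(abs(L[...,1])<.05)
q=A[m&(z>.06)&(z<.16)&(abs(L[...,0])<.014)]
print('plate',len(q));print(np.percentile(q,[1,5,50,95,99],axis=0))
for z0,z1 in((.06,.08),(.08,.11),(.11,.14)):
    r=q[(q[:,2]>z0)&(q[:,2]<z1)]; f=r[r[:,1]<.015]; e=r[r[:,1]>.019]
    print(z0,len(f),len(e),'face u',np.median(f[:,0]) if len(f) else'', 'slope',np.polyfit(f[:,1],f[:,0],1) if len(f)>5 else'','end v',np.median(e[:,1]) if len(e) else'')
r=A[m&(z>.048)&(z<.058)]
print('rim',len(r),np.percentile(r,[2,50,98],axis=0),cv2.minAreaRect((r[:,:2]*1000).astype(np.float32)))
K=s['mtx'];T=np.linalg.inv(s['pose'])
def pr(u,v,z):
    p=np.r_[c+np.array([u,v])@E,z,1];p=(T@p)[:3];return (K[0,2]+K[0,0]*p[0]/-p[2],K[1,2]-K[1,1]*p[1]/-p[2])
im=cv2.resize(s['frame'][130:210,330:420,::-1],(675,600),interpolation=2)
def poly(pts,col):
    cv2.polylines(im,[np.array([((x-330+.5)*7.5,(y-130+.5)*7.5) for x,y in(pr(*p) for p in pts)]).astype(int)],True,col,1)
poly([(u,v,.0) for u,v in((.065,.055),(-.065,.055),(-.065,-.055),(.065,-.055))],(0,255,0))
poly([(u,v,.053) for u,v in((.0125,.029),(-.0125,.029),(-.0125,-.029),(.0125,-.029))],(0,0,255))
bz=arm.get_state()['eef_pos'][2]-.071
poly([(.003,.025,bz+.08),(.003,.025,bz+.015),(.003,.01,bz),(.003,-.01,bz),(.003,-.025,bz+.015),(.003,-.025,bz+.08)],(255,0,0))
cv2.imwrite(sys.argv[1],im)
E
python3 chk.py pics/c9.png
```

```text
plate 268
[[-0.0039 -0.0253  0.0701]
 [-0.0025 -0.0219  0.0764]
 [ 0.002   0.0044  0.1182]
 [ 0.0036  0.0249  0.1547]
 [ 0.004   0.0264  0.1589]]
0.06 21 1 face u 0.002175967361977495 slope [-0.0204  0.0019] end v 0.019305779737124096
0.08 59 25 face u 0.002404632963655158 slope [0.0028 0.0024] end v 0.023943517785130142
0.11 66 29 face u 0.002196487486265941 slope [0.0132 0.0016] end v 0.023562804909710754
rim 47 [[-0.0153 -0.0262  0.0487]
 [-0.01    0.0059  0.0525]
 [ 0.0135  0.0261  0.0564]] ((-0.9329404830932617, -1.5112228393554688), (56.78380584716797, 29.40764617919922), 89.18899536132812)
```

View pics/c9.png

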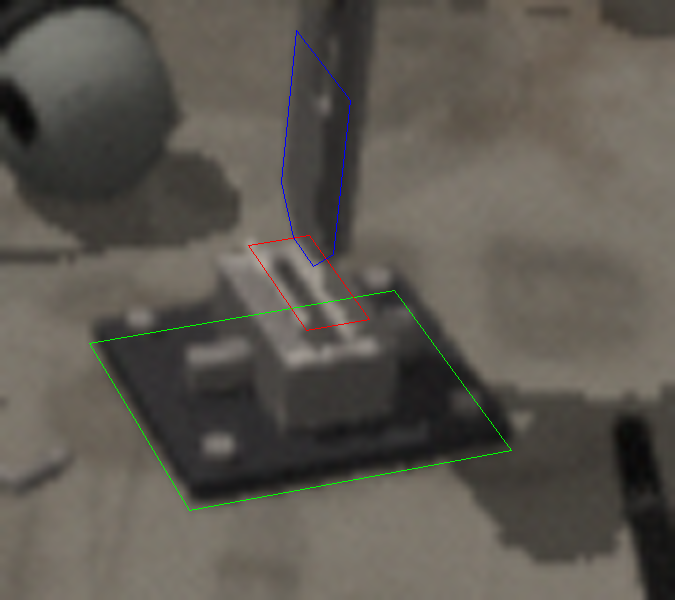

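```bash
cat >> chk.py <<'E'
for u,v in((.0205,.0355),(-.0205,.0355),(-.0205,-.0355),(.0205,-.0355)): print('rim corner px',np.round((np.array(pr(u,v,.053))-[330,130]+.5)*7.5))
A1=(A*1000).round().astype(int)
for y in range(235,440,15):
    print(y,[tuple(map(int,A1[130+int(y/7.5),330+int(x/7.5)])) for x in range(225,405,22)])
E
python3 chk.py pics/c10.png | tail -18
```

```text
rim corner px [293. 344.]
rim corner px [396. 326.]
rim corner px [322. 223.]
rim corner px [223. 240.]
235 [(-16, -111, -1), (-20, -106, 2), (-30, -106, 0), (-37, -100, 3), (2, 4, 77), (3, 24, 90), (-65, -94, 1), (-73, -90, 3), (-82, -88, 2)]
250 [(-10, -98, 1), (-17, -98, 0), (1, -38, 42), (-7, -33, 44), (3, 6, 71), (2, 23, 82), (-61, -85, 1), (-67, -77, 4), (-80, -81, -1)]
265 [(19, -32, 43), (11, -34, 40), (10, -17, 51), (-6, -31, 39), (-10, -18, 46), (-15, -10, 51), (-57, -75, 0), (-64, -69, 3), (-75, -70, 0)]
280 [(21, -25, 41), (16, -22, 42), (9, -18, 43), (-6, -30, 32), (-7, -13, 44), (-11, 0, 51), (-45, -49, 12), (-50, -40, 17), (-63, -46, 11)]
295 [(20, -26, 33), (19, -14, 41), (13, -8, 44), (11, 8, 54), (-7, -11, 38), (-10, 2, 46), (-12, 17, 55), (-50, -39, 10), (-59, -38, 10)]
310 [(22, -21, 30), (20, -11, 36), (17, 3, 45), (7, 0, 41), (-5, -5, 36), (-7, 10, 45), (-11, 20, 51), (-45, -28, 12), (-45, -9, 25)]
325 [(21, -21, 22), (21, -9, 31), (19, 7, 41), (12, 13, 44), (9, 25, 52), (-5, 15, 42), (-10, 25, 48), (-19, 24, 45), (-39, 4, 28)]
340 [(27, -7, 26), (21, -7, 25), (
[... 177 characters left out ...]
 42), (-5, 36, 43), (-15, 35, 40), (-41, 4, 13)]
370 [(31, 3, 20), (24, 2, 18), (20, 13, 25), (21, 36, 41), (12, 35, 39), (2, 34, 36), (-7, 34, 34), (-16, 35, 33), (-38, 11, 11)]
385 [(30, 3, 13), (23, 1, 10), (22, 18, 22), (19, 32, 31), (10, 33, 30), (3, 37, 31), (-7, 36, 28), (-16, 36, 27), (-34, 19, 11)]
400 [(34, 12, 13), (27, 11, 11), (21, 18, 14), (20, 36, 27), (10, 34, 23), (0, 32, 20), (-9, 34, 20), (-18, 34, 18), (-32, 26, 9)]
415 [(36, 18, 11), (30, 18, 9), (24, 25, 13), (19, 34, 18), (9, 33, 16), (0, 34, 14), (-11, 31, 10), (-20, 31, 8), (-28, 35, 9)]
430 [(39, 26, 10), (34, 28, 11), (25, 29, 10), (17, 32, 10), (10, 37, 12), (2, 39, 12), (-6, 42, 12), (-15, 43, 11), (-23, 46, 11)]
```

```bash
python3 -m inch '0 0 -.25 0 0 0; 0 0 -.25 0 0 0; 0 0 -.2 0 0 0; 0 0 0 0 0 0'; python3 -m inch '0 0 -.2 0 0 0; 0 0 -.2 0 0 0; 0 0 -.2 0 0 0; 0 0 -.1 0 0 0; 0 0 0 0 0 0; 0 0 0 0 0 0'
```

```text
t: 18.02
eef_pos: [0.4587, -0.2882, 0.1163]
ee_rot: [0.85, 1.569, 2.899]
force: [0.3, 0.0, -2.0]
width: 0.0061
t: 18.77
eef_pos: [0.4593, -0.2884, 0.0963]
ee_rot: [-2.514, 1.571, -0.465]
force: [-0.6, -0.1, -2.2]
width: 0.006
```

```bash
python3 -m inch '0 0 -.15 0 0 0; 0 0 -.15 0 0 0; 0 0 -.05 0 0 0; 0 0 0 0 0 0; 0 0 0 0 0 0'; python3 -m inch '0 0 -.05 0 0 0; 0 0 -.05 0 0 0; 0 0 0 0 0 0; 0 0 0 0 0 0'
```

```text
t: 19.4
eef_pos: [0.4593, -0.2884, 0.0858]
ee_rot: [-2.542, 1.571, -0.492]
force: [-0.0, 0.2, -2.9]
width: 0.0056
t: 19.9
eef_pos: [0.4592, -0.2884, 0.0827]
ee_rot: [-2.457, 1.571, -0.407]
force: [0.2, 0.2, -2.8]
width: 0.0061
```

```bash
python3 -m inch '0 0 -.05 0 0 0; 0 0 0 0 0 0; 0 0 0 0 0 0'; python3 -m inch '0 0 -.04 0 0 0; 0 0 0 0 0 0; 0 0 0 0 0 0';  python3 -m inch '0 0 -.03 0 0 0; 0 0 0 0 0 0; 0 0 0 0 0 0'
```

```text
t: 20.27
eef_pos: [0.4592, -0.2884, 0.0812]
ee_rot: [-2.21, 1.571, -0.161]
force: [0.2, 0.1, -2.3]
width: 0.0057
t: 20.65
eef_pos: [0.4596, -0.2887, 0.0811]
ee_rot: [-2.721, 1.57, -0.672]
force: [-1.2, 1.2, 6.2]
width: 0.006
t: 21.02
eef_pos: [0.46, -0.289, 0.081]
ee_rot: [-2.76, 1.568, -0.709]
force: [-2.7, 1.8, 12.5]
width: 0.0057
```

```bash
python3 -m inch '0 0 .05 0 0 0; 0 0 0 0 0 0; 0 0 0 0 0 0'; python3 -m inch '0 0 0 0 0 0; 0 0 0 0 0 0; 0 0 0 0 0 0; 0 0 0 0 0 0; 0 0 0 0 0 0; 0 0 0 0 0 0' 0.5; python3 -m inch '0 0 .3 0 0 0; 0 0 .6 0 0 0; 0 0 .9 0 0 0; 0 0 .9 0 0 0; 0 0 .9 0 0 0; 0 0 .6 0 0 0; -.5 .8 0 0 0 0; -.5 .9 0 0 0 0; -.5 .9 0 0 0 0; -.5 .9 0 0 0 0; -.4 .9 0 0 0 0; 0 .6 0 0 0 0'
```

```text
t: 21.4
eef_pos: [0.4596, -0.2886, 0.0811]
ee_rot: [-2.611, 1.57, -0.562]
force: [-0.7, -0.2, 5.2]
width: 0.0055
t: 22.15
eef_pos: [0.4591, -0.2883, 0.0805]
ee_rot: [-0.447, 1.571, 1.602]
force: [-0.3, -0.7, 0.7]
width: 0.0438
t: 23.65
eef_pos: [0.3865, -0.1375, 0.2075]
ee_rot: [-1.874, 1.569, 0.176]
force: [0.2, 0.5, -0.3]
width: 0.0434
```

```bash
python3 -m inch '0 .6 .4 0 0 0; 0 .6 .4 0 0 0; 0 .6 .4 0 0 0; 0 0 0 0 0 0; 0 0 0 0 0 0'; sed -i 's/^for u,v in.*//;/^A1=/,$d' chk.py
cat >> chk.py <<'E'
q=A[m&(z>.06)&(z<.2)&(abs(L[...,0])<.016)];print('top z',np.percentile(q[:,2],[95,99]))
t=grab('top','t9');P,ok=cloud(t);L=(P[...,:2]-c)@E.T;q=np.dstack([L,P[...,2]])[ok&(abs(L[...,0])<.03)&(abs(L[...,1])<.05)&(P[...,2]>.125)&(P[...,2]<.2)]
print('top cam',len(q),q.mean(0) if len(q) else'',cv2.minAreaRect((q[:,:2]*1000).astype(np.float32)) if len(q) else '')
for n,g in(('side',s),('top',t)):
    Pg,o=cloud(g)
    for k in('gusset_square','gusset_round'):
        r=arm.masks_of(g,k)
        if r: print(n,k,r[0]['confidence'],np.median(Pg[r[0]['mask']&o],0))
b=t['frame'][130:280,200:460,::-1]
cv2.imwrite('pics/c11.png',np.vstack([cv2.resize(im,(400,356)),cv2.resize(b,(400,231))]))
E
python3 chk.py pics/c10.png
```

```text
t: 24.28
eef_pos: [0.3869, -0.0845, 0.2425]
ee_rot: [-0.785, 1.571, 1.265]
force: [-0.3, 0.1, -0.5]
width: 0.0435
plate 284
[[-0.0037 -0.0246  0.0609]
 [-0.0026 -0.0217  0.0646]
 [ 0.002   0.0064  0.1082]
 [ 0.0036  0.0262  0.146 ]
 [ 0.0042  0.0273  0.1474]]
0.06 39 17 face u 0.0024493033098114884 slope [0.0141 0.0021] end v 0.02442140515921398
0.08 48 26 face u 0.0019142925543309613 slope [-0.0034  0.0015] end v 0.024834250930682075
0.11 61 33 face u 0.0022109492508117622 slope [0.0061 0.0023] end v 0.02448764885881026
rim 57 [[-0.0154 -0.0239  0.0486]
 [ 0.0026  0.0124  0.0527]
 [ 0.0136  0.0263  0.0569]] ((-1.675766944885254, 0.6253662109375), (31.32915687561035, 55.76536560058594), 3.640383720397949)
top z [0.146  0.1474]
top cam 91 [0.0028 0.0025 0.1419] ((2.238130569458008, 1.2886619567871094), (50.14581298828125, 6.442996978759766), 89.94319152832031)
side gusset_square 0.95 [ 0.563  -0.0268  0.1362]
side gusset_round 0.83 [0.5978 0.158  0.1339]
top gusset_square 0.52 [ 0.4607 -0.2822  0.01  ]
top gusset_round 0.56 [0.5983 0.1501 0.1663]
```

View pics/c11.png

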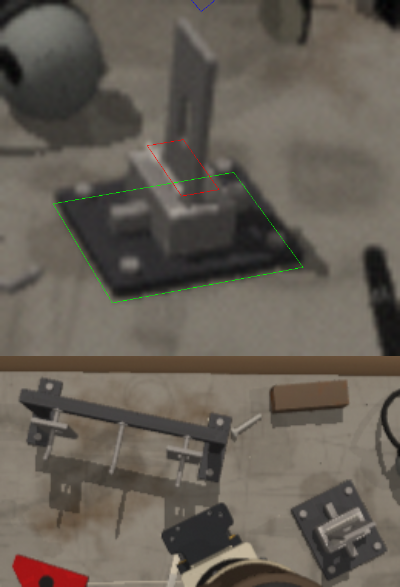

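```bash
python3 -c "
from station import arm
print(arm.job_done())"
```

```text
the job is handed in; nothing more can be done
None
```

The clipped gusset is standing in the tacking jig's slot and the job is handed in at about 24 s of the 51 s allowed. The station gave no verdict.

**What I did:**
- I gripped the plate on the middle peg, raised it 19 mm and slid it about 73 mm off the peg. No extra force showed on the wrist.
- I turned it to the slot and lowered it until the floor pushed back with about 12 N. Then I eased off, opened the fingers and moved the arm away.

**Last checks:**
- **Seating:** the plate's top edge is at about 146 mm, which is what a plate standing on the slot's floor should give.
- **Position:** the side camera puts it within about 1 mm of my jig estimate across the slot and along it. It looks upright and square.
- **Other plates:** both still hang. The side camera puts them within about 1 mm of where they were.

**Checks that failed or disagreed:**
- **First grasp missed:** the fingers closed on nothing above the plate. The camera showed the fingertips about 41 mm higher than the reported TCP height. I corrected for that by camera, and the floor contact came at the height that predicted.
- **Position across the slot:** the top camera reads it about 2 mm off my jig estimate. That is within the calibration error and the 4 mm limit.
- **False network hit:** after the placing, the top-view network labelled the jig area as gusset_square, at 0.52 confidence. The picture shows that plate still on its peg.

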